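# Find the perished cask bung by squeezing

## Robot

A 7-joint arm with a two-finger parallel gripper is mounted at the origin on the work surface. World frame = base frame: x ahead of the robot, y to its left, z up, the work surface at z = 0. Lengths are in m, angles in degrees, forces in N, time in s.
With the tool pointing down it reaches from about 0.425 to 0.875 m from the base axis. Payload 9.9 kg.
Tool frame: the origin (TCP) lies midway between the tips of the shut fingers; the grasp point (between the pads) lies r.grasp_offset behind it (r.grasp_offset is the distance from the TCP to the grasp point, in m); y points along the fingers, z is the direction in which the jaws open and shut, and the axes are right-handed (so a half turn about y gives the same grasp; the last joint's range is limited). The gripper opens to 85 mm and grips with 20 to 120 N. Pads are 22 mm wide; open, the fingers measure 114 mm over their backs; the gripper's body (76 mm by 85 mm) begins 54 mm behind the grasp point. The pads swing forward as they close: fully open they stand 13 mm farther back than shut.
Start: joints at [-78.828, 32.985, 1.427, 82.34, -0.859, 64.687, -3.237], TCP at [0.186, 0.649, 0.231] pointing down, gripper open.
Joint ranges: [-157.87, 157.87], [-19.46, 123.44], [-87.15, 90], [11.01, 140.99], [-62.26, 242.26], [9.8, 113.94], [-161.44, 161.44]. Speed limits (degrees/s): [127.2, 127.2, 172.46, 172.46, 180, 180, 180].

## Interface

Orientations are given as [roll, pitch, yaw] about the fixed x, y, z axes, in that order (R = Rz(yaw) Ry(pitch) Rx(roll)).
In Python, from bench import r, optics, order, nets gives the robot as it stands.
- The arm moves only by the shell command python3 -m creep 'ROWS' [FORCE]. ROWS is JSON, a list of rows, each an object with "offset": the shift along the tool's x, y, z each as a share of 50 mm, from -1 to 1, a list of three; "rot": the turn, a rotation vector about the tool's x, y, z each as a share of 0.08 rad, from -1 to 1, a list of three; "claw": the closure, from 0 (fully open) to 1 (shut). In form: [{"offset": [dx, dy, dz], "rot": [rx, ry, rz], "claw": claw}, ...]. A call has 1 to 12 rows; each row shifts and turns the commanded pose from where the row before left it, along the tool's axes as they then stand; what a row does not reach is not made up. A row lasts 1/10 s, in which the tool goes at most 50 mm and 8.59 degrees, less where a joint would pass 70% of its speed; a pose out of reach is approached as far as the arm can. A call with a number of a shift or a turn outside -1 to 1 is refused whole. A call with a gripper value outside its range is refused whole. The fingers move at their own pace and stop on an object; FORCE is the grip in N (left out, the last holds). Time passes only in rows, so rows that do not move let the fingers close. It gives the time, the measured TCP pose, the force and the opening at its end, in the units of the state.
- r.state(): the state, without advancing time (a new reading comes with each control period).
- optics.capture(name): name is "side" or "top" or "wrist"; returns a dict with "img" (400x640x3 uint8, red, green, blue), "fx", "fy", "cx", "cy" (pixels), "dist_coeffs" ([k1, k2, p1, p2, k3] as OpenCV has them; the pictures are not rectified), "R" (3x3) and "t" (3): a world point X has camera coordinates R X + t. Camera axes: x right, y down, z forward; pixel columns grow to the right and rows downward; lengths in m; the calibration is good to about 2 mm. A picture is of the moment at which its call begins. There is no depth.
- order.sign_off(): hands the job in, once; it reports no verdict.
Trained networks look in the newest picture that a camera, given by its name, has taken for a name from the list of things; names that differ only in an ending like _2 or _b are one class to them, and where a whole thing is asked for, a point or a joint stands for the part that bears it (a point fixed in the world has none). Each returns a list of dicts, best first, with "conf" (0 to 1); they miss things now and then, are a little off and sometimes report something else, mostly with a low value. They report only what shows in the picture. A call takes as long as a camera call. They do not tell look-alikes from the thing itself.
- nets.spot_in(camera, name): "bbox" ([left, top, right, bottom] as shares, 0 to 1, of the picture: columns of its width, rows of its height, round what is visible of it).
The state is a dict: "time": time; "joint_positions": joint angles; "dq": joint speeds; "effort": joint torques, N m; "tool_pos": TCP position; "tool_rot": TCP orientation; "ft_force": force on the tool from outside, world axes, zero at the start; "ft_torque": the same for the moment, N m; "width": opening from 0.0 (shut) to 1.0 (fully open).
Only numpy, scipy, OpenCV 4.12 (cv2) and the standard library are available. Lean on these libraries where they do the work, as an engineer would, in place of code of your own. Each camera call takes 0.05 s, during which the arm holds its last target.

## Task

One of the three rubber cask bungs in the wooden board has perished and gone soft. Find it by feel: with shut fingers press the crowns straight down, about 7 mm from first touch and never as much as 10 mm, and compare how hard they push back; then lift the soft one, held by its collar and never by its crown, out of the board and stand it upright in the plywood reject tray. Each crown is only felt, not crushed (stay under about 20 N), the bung you reject must be one you have pressed, and the two sound bungs and the corks stay where they are.

Things in the scene. Friction and masses are not known exactly. Their poses are not given: they have to be found in the camera images.
- board_hole0 (a point): centre of the mouth, level with the board's top, of the socket at the +y end of the board; a pale rubber cask bung sits in it. Its round collar, 48 mm across and 20 mm tall, rests on the board (top 20 mm above this point); under it a plug 24 mm long, 32 to 30 mm wide, hangs in the socket with 2 mm play a side. The bung weighs 0.06 to 0.13 kg
- board_hole1 (a point): centre of the mouth, level with the board's top, of the socket at the middle of the board; a pale rubber cask bung sits in it. Its round collar, 48 mm across and 20 mm tall, rests on the board (top 20 mm above this point); under it a plug 24 mm long, 32 to 30 mm wide, hangs in the socket with 2 mm play a side. The bung weighs 0.06 to 0.13 kg
- board_hole2 (a point): centre of the mouth, level with the board's top, of the socket at the -y end of the board; a pale rubber cask bung sits in it. Its round collar, 48 mm across and 20 mm tall, rests on the board (top 20 mm above this point); under it a plug 24 mm long, 32 to 30 mm wide, hangs in the socket with 2 mm play a side. The bung weighs 0.06 to 0.13 kg
- board: fixed pale wooden block 130 (x) by 300 (y) by 32 mm tall, with three sockets 37 mm wide and 27 mm deep in a row along its y axis at y = -95, 0 and +95 mm; origin at the centre of its underside. Above each bung's collar is a springy crown, 34 mm across, its top 12 to 18 mm over the collar (no sign of its condition), hard stop 11.5 mm down. Sound: 2 N to start it, 13 to 15 N at 7 mm. Soft: under 1 N to start, about 5 N at 7 mm
- tray: reject tray: fixed open plywood box 150 (x) by 200 (y) by 35 mm tall, walls and floor 5 mm; origin at the centre of its underside; z up. A discarded wooden stopper (36 mm wide, 28 mm tall) stands in it at x = +30, y = +68 mm; the -y half is free
- cork1: natural cork standing on the board, 22 mm across and 40 mm tall, at about x = +47, y = +47 mm of the board; origin at the centre of its underside. Not part of the job
- cork2: natural cork standing on the board, 22 mm across and 40 mm tall, at about x = +47, y = -47 mm of the board; origin at the centre of its underside. Not part of the job
Not all that is in view belongs to the job. What is shaped like the tray but turquoise or yellow is not meant.

How it is judged (in metres and radians):
On the way, in this order (a step that is already met when the one before it is completed fails the run):
1. the crown of the soft bung has been pressed in to about 7 mm (at least 5 mm, less than 10 mm), the bung still in the board (value of joint soft_bung_crown between 0.005 and 0.0098 m and distance of soft_bung_collar from where it was at the start of the episode below 0.012 m), for 0.1 s.
2. the soft bung stands in the reject tray (x of soft_bung_collar in the frame of tray between -0.055 and 0.055 m and y of soft_bung_collar in the frame of tray between -0.08 and 0.08 m and z of soft_bung_collar in the frame of tray below 0.046 m and angle between soft_bung_collar's own z axis and vertical below 0.2 rad), for 0.2 s.
At the end, for the whole second after the job is handed in: the soft bung stands upright (within 0.2 rad) and at rest on the floor of the reject tray, its centre within 55 mm along x and 80 mm along y of the tray's centre; the two sound bungs are still seated in the board within 12 mm of where they began (all of step 2 and linear speed of soft_bung below 0.02 m/s and distance of each of sound_bung_a_collar, sound_bung_b_collar from where it was at the start of the episode below 0.012 m); the robot touches nothing.
It fails at once if a crown is pressed in by 10 mm or more (value of joint any of sound_bung_a_crown, soft_bung_crown, sound_bung_b_crown above 0.0098 m).
It fails at once if a crown is pressed or gripped with more than 24 N (contact force between any of sound_bung_a_crown, soft_bung_crown, sound_bung_b_crown and anything else above 24 N).
It fails at once if a sound bung is moved more than 12 mm (distance of any of sound_bung_a_collar, sound_bung_b_collar from where it was at the start of the episode above 0.012 m).
It fails at once if a cork on the board is moved more than 15 mm (distance of any of cork1, cork2 from where it was at the start of the episode above 0.015 m).
It also fails if it takes over 64 s, if anything falls off the work surface, if the arm or the gripper's body presses on something with over 40 N, if the wrist force passes 120 N, or if a joint passes its speed limit or range.

## Working session

There is one attempt and no reset: what is moved stays moved. The work goes in short steps, Python scripts to look and compute and a shell command to move; the robot and the scene stay as the last step left them, time stands still between calls to the robot, and variables do not carry over. Pictures are saved under pics/ and viewed, and the job is handed in when it is done.

```bash
ls; mkdir -p pics; python3 - <<'E'
from bench import r, optics, order, nets
import cv2
print(r.state(), r.grasp_offset)
for n in ("side","top","wrist"):
    c=optics.capture(n); cv2.imwrite(f"pics/{n}0.png",c["img"][:,:,::-1])
    print(n,c["fx"],c["fy"],c["cx"],c["cy"],c["dist_coeffs"],c["R"],c["t"])
    for k in ("board","tray","board_hole0","cork1","soft_bung_collar"):
        try: print(k,[(d["conf"],[round(a*b) for a,b in zip(d["bbox"],(640,400,640,400))]) for d in nets.spot_in(n,k)][:5])
        except Exception as e: print(k,e)
E
```

```text
pics
{'time': 0.0, 'joint_positions': array([-78.82623373,  33.0317615 ,   1.42311871,  82.38632604,
        -0.85940085,  64.68832855,  -3.23799878]), 'dq': array([-0.01706091,  0.04663806,  0.04288086,  0.04834999,  0.00482497,
        0.05476305, -0.05169381]), 'effort': array([ 5.15558095e-04, -7.65751863e+01,  2.25042455e+00, -2.85965681e+01,
        1.52042467e-02,  1.28432226e-02, -1.64004383e-06]), 'tool_pos': array([0.18563805, 0.64848819, 0.23045375]), 'tool_rot': array([-9.00957244e+01, -4.83260559e-03, -1.59736829e+01]), 'ft_force': array([0.10353969, 0.49905295, 0.42044058]), 'ft_torque': array([-0.00523686,  0.0138341 , -0.02186391]), 'width': 1.0027978088573553} 0.0187
side 512.8093209309848 512.8093209309848 329.33308253060164 192.80238285501716 [-0.0497436  0.         0.         0.         0.       ] [[-0.99334728 -0.11512455 -0.00274185]
 [-0.06920977  0.61586479 -0.78480607]
 [ 0.09203905 -0.77939521 -0.61973536]] [0.4321198  0.0760725  1.05400537]
board [(0.88, [215, 204, 296, 347]), (0.26, [211, 267, 231, 289])]
tray [(0.83, [364, 114, 453, 184]), (0.73, [256, 12
[... 614 characters left out ...]
352, 132, 444, 203]), (0.64, [370, 231, 473, 324])]
board_hole0 [(0.62, [174, 114, 304, 194])]
cork1 [(0.44, [247, 118, 260, 131])]
soft_bung_collar it knows: board, board_hole, cork, tray
wrist 278.1927767694326 278.1927767694326 317.4081245515326 200.0774941471234 [-0.01920235  0.          0.          0.          0.        ] [[ 2.75828677e-01  9.61206485e-01  7.96038466e-04]
 [ 9.24926605e-01 -2.65642971e-01  2.71927541e-01]
 [ 2.61589978e-01 -7.42691368e-02 -9.62317400e-01]] [-0.67499817 -0.03577441  0.37722327]
board [(0.66, [132, 376, 177, 400])]
tray [(0.73, [0, 237, 162, 345])]
board_hole0 [(0.72, [132, 377, 177, 400])]
cork1 []
soft_bung_collar it knows: board, board_hole, cork, tray
```

View pics/side0.png

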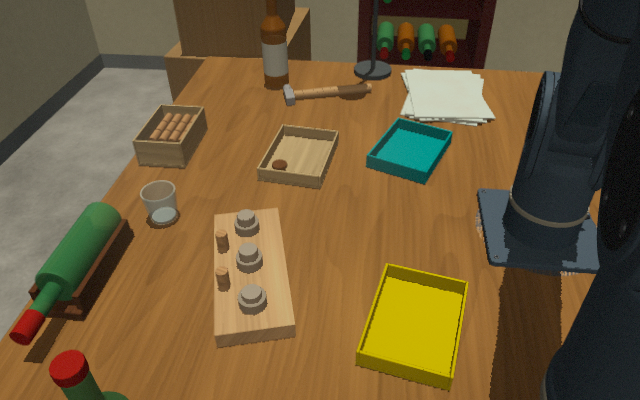

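View pics/top0.png

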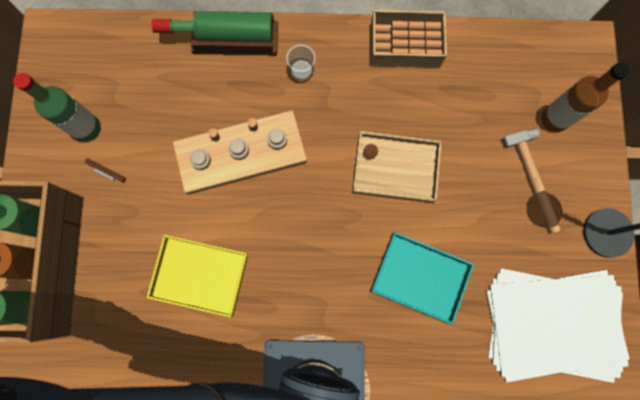

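View pics/wrist0.png

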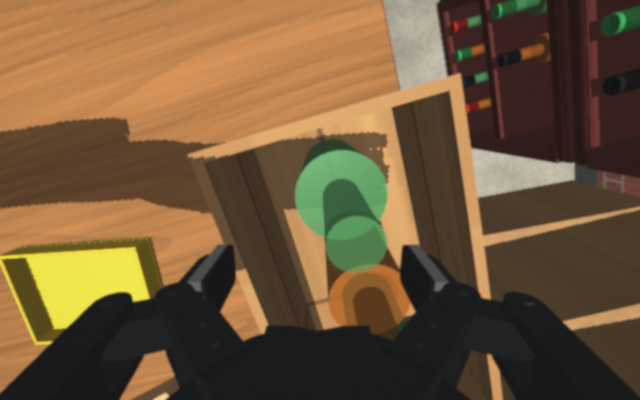

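```bash
python3 - <<'E'
import cv2
a=cv2.imread("pics/top0.png")
cv2.imwrite("pics/top0c.png",cv2.resize(a[95:215,160:320],None,fx=5,fy=5,interpolation=cv2.INTER_CUBIC))
a=cv2.imread("pics/side0.png")
cv2.imwrite("pics/side0c.png",cv2.resize(a[190:360,200:310],None,fx=3.5,fy=3.5,interpolation=cv2.INTER_CUBIC))
E
```

```text
(no output)
```

View pics/top0c.png

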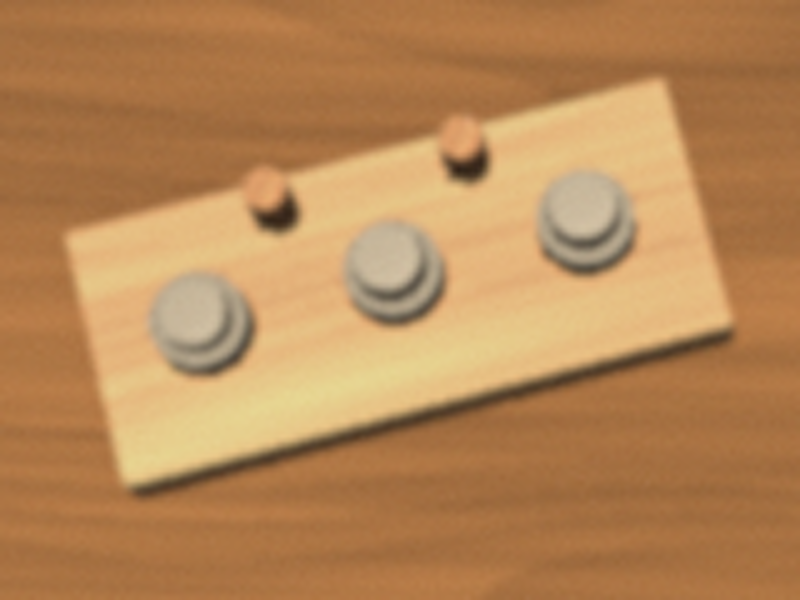

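View pics/side0c.png

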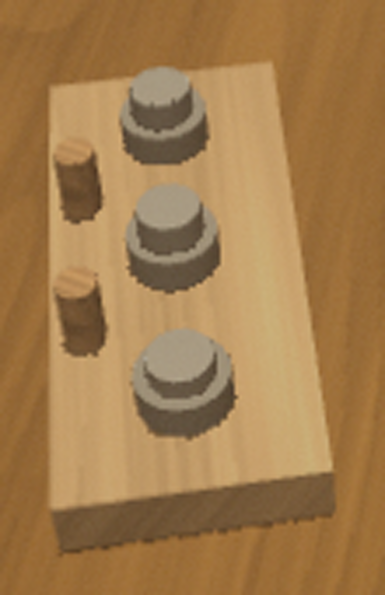

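Side view: the board is at (250,275) with three bungs at (246,221), (249,256) and (251,297), and corks at (222,240) and (222,278). Top view: the bungs are at about (199,158), (238,148) and (276,138). Boxes that could be taken for the tray, in top-view pixels:
- Plywood tray with the dark stopper at (397,167): this is the one.
- Yellow box at (197,276).
- Turquoise box at (422,278).
- Cork crate at (408,38).

```bash
cat > h.py <<'E'
import numpy as np, cv2
from bench import r, optics, order, nets
def K(c): return np.array([[c["fx"],0,c["cx"]],[0,c["fy"],c["cy"]],[0,0,1]])
def ray(c,uv):
    p=cv2.undistortPoints(np.array(uv,float).reshape(-1,1,2),K(c),np.array(c["dist_coeffs"]))[:,0]
    R=np.array(c["R"]);t=np.array(c["t"])
    return -R.T@t,(R.T@np.c_[p,np.ones(len(p))].T).T
def onz(c,uv,z):
    o,d=ray(c,uv); return o+d*((z-o[2])/d[:,2])[:,None]
def proj(c,X):
    R=np.array(c["R"]);return cv2.projectPoints(np.array(X,float).reshape(-1,1,3),cv2.Rodrigues(R)[0],np.array(c["t"],float),K(c),np.array(c["dist_coeffs"]))[0][:,0]
def rect_fit(c,uv,z,size):
    # corner order: (+x,+y),(+x,-y),(-x,-y),(-x,+y)
    P=onz(c,uv,z); q=np.array([[1,1],[1,-1],[-1,-1],[-1,1]])*np.array(size)/2
    m=P[:,:2].mean(0);H=q.T@(P[:,:2]-m);U,S,V=np.linalg.svd(H);R=(V.T@U.T)
    a=np.degrees(np.arctan2(R[1,0],R[0,0]))
    return m,a,np.linalg.norm(np.roll(P,-1,0)-P,axis=1),P[:,:2]-m-(R@q.T).T
E
python3 - <<'E'
from h import *
np.set_printoptions(precision=4,suppress=True)
c=optics.capture("top");s=optics.capture("side")
f=lambda L,k,o:[(a/k+o[0],b/k+o[1]) for a,b in L]
uv=f([(65,235),(662,80),(732,330),(128,487)],5,(160,95))
print(*rect_fit(c,uv,.032,(.13,.3)),sep="\n")
uvs=f([(50,86),(272,62),(332,472),(52,512)],3.5,(200,190))
uvs=[uvs[3],uvs[0],uvs[1],uvs[2]]
print(*rect_fit(s,uvs,.032,(.13,.3)),sep="\n")
print("crown top @48mm+", onz(c,f([(192,313),(386,260),(583,208)],5,(160,95)),.067))
print("side", onz(s,f([(180,357),(169,207),(160,87)],3.5,(200,190)),.067))
for n,im in(("top",c),("side",s)):
  a=im["img"][:,:,::-1]
  x,y,w,h=(345,120,110,95) if n=="top" else (250,115,100,80)
  cv2.imwrite(f"pics/tray_{n}.png",cv2.resize(a[y:y+h,x:x+w],None,fx=6,fy=6,interpolation=cv2.INTER_CUBIC))
print(onz(c,[(75,115),(30,80)],.0))
E
```

```text
[0.5581 0.1896]
16.39603369464191
[0.2995 0.1315 0.2975 0.13  ]
[[ 0.0001  0.0004]
 [ 0.0003  0.0009]
 [-0.0012  0.0004]
 [ 0.0008 -0.0017]]
[0.5589 0.1905]
16.509017948864685
[0.302  0.13   0.3005 0.1285]
[[-0.001   0.0006]
 [ 0.0003 -0.001 ]
 [ 0.0001 -0.0002]
 [ 0.0006  0.0005]]
crown top @48mm+ [[0.5307 0.2797 0.067 ]
 [0.5582 0.1902 0.067 ]
 [0.5855 0.0985 0.067 ]]
side [[0.5304 0.2857 0.067 ]
 [0.5591 0.1886 0.067 ]
 [0.5865 0.0971 0.067 ]]
[[0.6542 0.614  0.    ]
 [0.7462 0.7399 0.    ]]
```

View pics/tray_top.png

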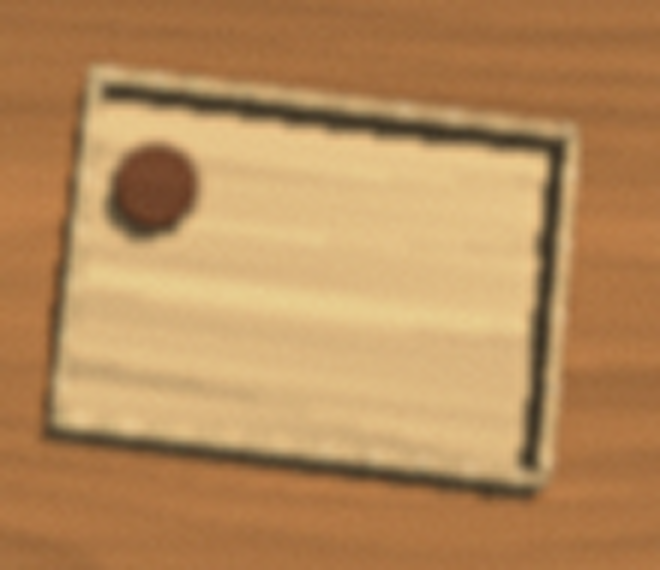

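View pics/tray_side.png

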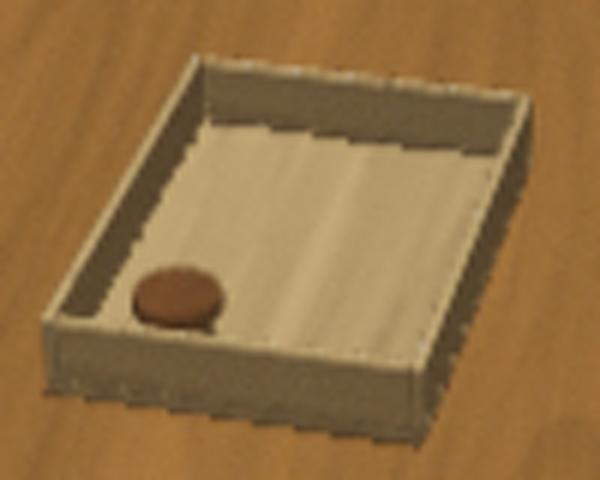

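```bash
python3 -m creep '[{"offset":[0.72,0,-0.43],"rot":[0,0,0],"claw":1},{"offset":[0.72,0,-0.43],"rot":[0,0,0],"claw":1},{"offset":[0.72,0,-0.43],"rot":[0,0,0],"claw":1},{"offset":[0.72,0,-0.43],"rot":[0,0,0],"claw":1},{"offset":[0.72,0,-0.43],"rot":[0,0,0],"claw":1},{"offset":[0.72,0,-0.43],"rot":[0,0,0],"claw":1},{"offset":[0.72,0,-0.43],"rot":[0,0,0],"claw":1},{"offset":[0.72,0,-0.43],"rot":[0,0,0],"claw":1},{"offset":[0.72,0,-0.43],"rot":[0,0,0],"claw":1},{"offset":[0.72,0,-0.43],"rot":[0,0,0],"claw":1},{"offset":[0.72,0,-0.43],"rot":[0,0,0],"claw":1},{"offset":[0.72,0,-0.43],"rot":[0,0,0],"claw":1}]'
python3 -m creep '[{"offset":[0,0.2,0],"rot":[0,-0.88,0],"claw":1},{"offset":[0,0.2,0],"rot":[0,-0.88,0],"claw":1},{"offset":[0,0.2,0],"rot":[0,-0.88,0],"claw":1},{"offset":[0,0.2,0],"rot":[0,-0.88,0],"claw":1},{"offset":[0,0.2,0],"rot":[0,-0.88,0],"claw":1},{"offset":[0,0.2,0],"rot":[0,-0.88,0],"claw":1},{"offset":[0,0.2,0],"rot":[0,-0.88,0],"claw":1},{"offset":[0,0.2,0],"rot":[0,-0.88,0],"claw":1},{"offset":[0,0,0],"rot":[0,0,0],"claw":1},{"offset":[0,0,0],"rot":[0,0,0],"claw":1}]'
python3 - <<'E'
from h import *
np.set_printoptions(precision=4,suppress=True)
c=optics.capture("top");s=optics.capture("side")
f=lambda L,k,o:[(a/k+o[0],b/k+o[1]) for a,b in L]
print(*rect_fit(c,f([(92,70),(575,125),(545,480),(50,430)],6,(345,120)),.035,(.15,.2)),sep="\n")
L=f([(47,322),(197,60),(527,98),(420,370)],6,(250,115))
print(*rect_fit(s,L,.035,(.15,.2)),sep="\n")
print("stopper",onz(c,f([(155,187)],6,(345,120)),.033))
# crown heights: z where the side ray is nearest hole axis
a=np.radians(16.45)
for k,(u,dy) in enumerate(zip(f([(180,357),(169,207),(160,87)],3.5,(200,190)),(.095,0,-.095))):
    h=np.array([.5585-np.sin(a)*dy,.190+np.cos(a)*dy])
    o,d=ray(s,[u]);d=d[0];tt=-((o[:2]-h)@d[:2])/(d[:2]@d[:2]);print(k,h,(o+tt*d))
w=optics.capture("wrist");cv2.imwrite("pics/w1.png",w["img"][:,:,::-1]);cv2.imwrite("pics/s1.png",s["img"][:,:,::-1])
st=r.state();print(st["tool_pos"],st["tool_rot"],st["ft_force"],st["width"])
E
```

```text
time: 2.05
tool_pos: [0.5311, 0.2807, 0.2315]
tool_rot: [-90.0, -0.0, -16.0]
ft_force: [0.5, 0.2, 0.1]
width: -0.001
time: 3.05
tool_pos: [0.5302, 0.282, 0.1515]
tool_rot: [-90.0, 0.0, 16.2]
ft_force: [1.0, 0.2, 0.4]
width: 0.001
[ 0.5289 -0.1921]
-5.529871617360488
[0.1972 0.1478 0.1974 0.1504]
[[-0.0006 -0.0022]
 [-0.0004  0.0006]
 [ 0.0019  0.002 ]
 [-0.0009 -0.0004]]
[ 0.5279 -0.1902]
-5.917667391021516
[0.1973 0.1446 0.1965 0.1454]
[[-0.0025 -0.0011]
 [-0.0026  0.0016]
 [ 0.0029  0.0015]
 [ 0.0021 -0.0019]]
stopper [[ 0.5644 -0.1277  0.033 ]]
0 [0.5316 0.2811] [0.532  0.2812 0.0617]
1 [0.5585 0.19  ] [0.5586 0.19   0.0685]
2 [0.5854 0.0989] [0.5858 0.099  0.0687]
[0.5304 0.2822 0.1519] [-89.9879  -0.0585  16.2225] [-0.1338 -0.3681  0.0524] 0.0007542866007447912
```

View pics/w1.png

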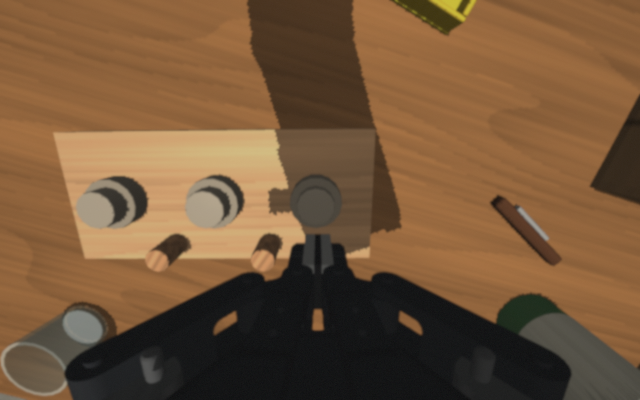

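View pics/s1.png

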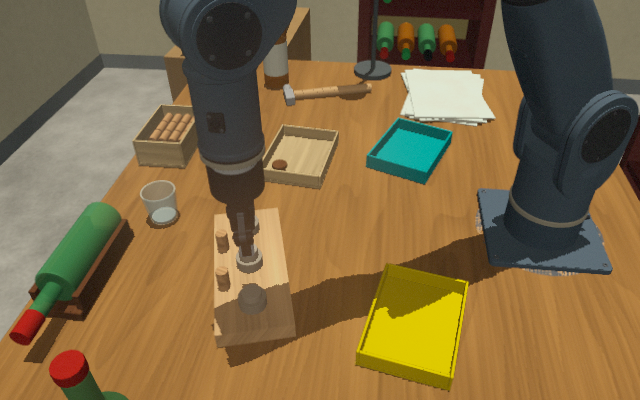

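Crown 0 stands lower (about 0.062–0.064) than crowns 1 and 2 (about 0.069). I'll go down on crown 0 and approach in 1 mm steps.

```bash
python3 -m creep '[{"offset":[0,0.53,0],"rot":[0,0,0],"claw":1},{"offset":[0.02,0.53,-0.02],"rot":[0,0,0],"claw":1},{"offset":[0,0.53,0],"rot":[0,0,0],"claw":1},{"offset":[0,0,0],"rot":[0,0,0],"claw":1},{"offset":[0,0,0],"rot":[0,0,0],"claw":1}]'
for i in 1 2 3 4 5 6; do python3 -m creep '[{"offset":[0,0.03,0],"rot":[0,0,0],"claw":1},{"offset":[0,0,0],"rot":[0,0,0],"claw":1}]' | egrep "pos|force"; done
```

```text
time: 3.7
tool_pos: [0.5314, 0.2815, 0.0724]
tool_rot: [-90.0, 0.0, 16.3]
ft_force: [0.3, 0.9, 0.0]
width: 0.003
tool_pos: [0.532, 0.2817, 0.0716]
ft_force: [-0.4, 0.8, -0.3]
tool_pos: [0.5315, 0.2814, 0.0692]
ft_force: [-0.6, -0.3, 0.3]
tool_pos: [0.5312, 0.2813, 0.0672]
ft_force: [-0.5, 0.4, -0.9]
tool_pos: [0.5312, 0.2813, 0.0656]
ft_force: [-0.0, 0.0, 0.6]
tool_pos: [0.5314, 0.2814, 0.0642]
ft_force: [0.1, -0.2, 1.7]
tool_pos: [0.5314, 0.2814, 0.0629]
ft_force: [0.4, -0.5, 3.9]
```

```bash

for i in 1 2 3 4; do python3 -m creep '[{"offset":[0,0.02,0],"rot":[0,0,0],"claw":1},{"offset":[0,0,0],"rot":[0,0,0],"claw":1}]' | egrep "pos|force"; done
```

```text
tool_pos: [0.5314, 0.2814, 0.062]
ft_force: [-1.1, -0.8, 6.4]
tool_pos: [0.5314, 0.2814, 0.0611]
ft_force: [-0.9, -0.6, 8.1]
tool_pos: [0.5314, 0.2814, 0.0603]
ft_force: [-1.7, -1.3, 10.0]
tool_pos: [0.5314, 0.2814, 0.0594]
ft_force: [-2.1, -0.9, 10.5]
```

Bung 0 is sound: about 1.7 N/mm, with roughly 10.5 N at 5 mm. Next is the middle one.

```bash
python3 -m creep '[{"offset":[0,-0.6,0],"rot":[0,0,0],"claw":1},{"offset":[0,0,-0.63],"rot":[0,0,0],"claw":1},{"offset":[0,0,-0.63],"rot":[0,0,0],"claw":1},{"offset":[0,0,-0.63],"rot":[0,0,0],"claw":1},{"offset":[0,0.22,0],"rot":[0,0,0],"claw":1},{"offset":[0,0,0],"rot":[0,0,0],"claw":1},{"offset":[0,0,0],"rot":[0,0,0],"claw":1},{"offset":[0,0,0],"rot":[0,0,0],"claw":1}]'
for i in 1 2 3 4 5 6; do python3 -m creep '[{"offset":[0,0.02,0],"rot":[0,0,0],"claw":1},{"offset":[0,0,0],"rot":[0,0,0],"claw":1}]' | egrep "pos|force"; done
```

```text
time: 6.5
tool_pos: [0.5575, 0.1921, 0.0779]
tool_rot: [-90.0, -0.0, 16.4]
ft_force: [-1.0, -0.1, -0.3]
width: -0.002
tool_pos: [0.5577, 0.1913, 0.0769]
ft_force: [0.2, -0.4, 0.3]
tool_pos: [0.5577, 0.1907, 0.0757]
ft_force: [0.2, 0.6, -0.5]
tool_pos: [0.5578, 0.1906, 0.0747]
ft_force: [0.6, -0.6, 0.0]
tool_pos: [0.5578, 0.1906, 0.0736]
ft_force: [-0.3, -0.3, -0.8]
tool_pos: [0.5578, 0.1906, 0.0727]
ft_force: [0.3, 0.2, 0.0]
tool_pos: [0.5577, 0.1906, 0.0717]
ft_force: [-0.0, -0.1, -0.5]
```

```bash

for i in 1 2 3 4 5 6; do python3 -m creep '[{"offset":[0,0.02,0],"rot":[0,0,0],"claw":1},{"offset":[0,0,0],"rot":[0,0,0],"claw":1},{"offset":[0,0,0],"rot":[0,0,0],"claw":1}]' | egrep "pos|force"; done
```

```text
tool_pos: [0.5578, 0.1906, 0.0708]
ft_force: [-0.3, 0.2, -0.2]
tool_pos: [0.5579, 0.1907, 0.0699]
ft_force: [-0.1, 0.8, 1.2]
tool_pos: [0.5579, 0.1907, 0.0689]
ft_force: [-1.0, -0.7, 2.9]
tool_pos: [0.5579, 0.1907, 0.0679]
ft_force: [-1.6, -0.5, 4.9]
tool_pos: [0.5579, 0.1907, 0.067]
ft_force: [-0.8, -0.6, 6.9]
tool_pos: [0.5579, 0.1907, 0.0662]
ft_force: [-1.3, -1.1, 8.0]
```

The middle bung pushes back the same way (8 N at about 3.7 mm), so it's sound. On to the third.

```bash
python3 -m creep '[{"offset":[0,-0.5,0],"rot":[0,0,0],"claw":1},{"offset":[0,0,-0.64],"rot":[0,0,0],"claw":1},{"offset":[0,0,-0.64],"rot":[0,0,0],"claw":1},{"offset":[0,0,-0.64],"rot":[0,0,0],"claw":1},{"offset":[0,0.27,0],"rot":[0,0,0],"claw":1},{"offset":[0,0,0],"rot":[0,0,0],"claw":1},{"offset":[0,0,0],"rot":[0,0,0],"claw":1},{"offset":[0,0,0],"rot":[0,0,0],"claw":1}]'
for i in 1 2 3 4 5 6 7 8 9 10; do python3 -m creep '[{"offset":[0,0.02,0],"rot":[0,0,0],"claw":1},{"offset":[0,0,0],"rot":[0,0,0],"claw":1},{"offset":[0,0,0],"rot":[0,0,0],"claw":1}]' | egrep "pos|force"; done
```

```text
time: 10.3
tool_pos: [0.5845, 0.1, 0.0774]
tool_rot: [-90.0, -0.0, 16.4]
ft_force: [0.7, 0.5, 0.0]
width: -0.0
tool_pos: [0.5847, 0.0989, 0.0765]
ft_force: [0.1, -0.7, 0.4]
tool_pos: [0.5847, 0.0985, 0.0753]
ft_force: [-0.4, -0.5, -0.0]
tool_pos: [0.5847, 0.0985, 0.0742]
ft_force: [-0.1, -0.3, -0.4]
tool_pos: [0.5847, 0.0985, 0.0732]
ft_force: [0.1, -1.1, -0.4]
tool_pos: [0.5847, 0.0985, 0.0722]
ft_force: [0.5, -0.1, 0.3]
tool_pos: [0.5848, 0.0985, 0.0713]
ft_force: [0.6, 1.0, -0.7]
tool_pos: [0.5847, 0.0985, 0.0703]
ft_force: [-0.6, -0.4, -0.3]
tool_pos: [0.5848, 0.0985, 0.0693]
ft_force: [0.0, -0.1, 1.5]
tool_pos: [0.5848, 0.0985, 0.0683]
ft_force: [-0.4, -0.8, 2.0]
tool_pos: [0.5848, 0.0985, 0.0673]
ft_force: [-0.0, 0.4, 3.2]
```

```bash

for i in 1 2 3; do python3 -m creep '[{"offset":[0,0.02,0],"rot":[0,0,0],"claw":1},{"offset":[0,0,0],"rot":[0,0,0],"claw":1},{"offset":[0,0,0],"rot":[0,0,0],"claw":1}]' | egrep "pos|force"; done
```

```text
tool_pos: [0.5848, 0.0985, 0.0663]
ft_force: [-0.7, 0.2, 3.2]
tool_pos: [0.5848, 0.0985, 0.0653]
ft_force: [-1.3, -1.4, 3.8]
tool_pos: [0.5848, 0.0985, 0.0643]
ft_force: [-1.3, -0.2, 4.0]
```

```bash

python3 -m creep '[{"offset":[0,0.03,0],"rot":[0,0,0],"claw":1},{"offset":[0,0,0],"rot":[0,0,0],"claw":1},{"offset":[0,0,0],"rot":[0,0,0],"claw":1},{"offset":[0,0,0],"rot":[0,0,0],"claw":1},{"offset":[0,0,0],"rot":[0,0,0],"claw":1}]'
```

```text
time: 14.7
tool_pos: [0.5848, 0.0985, 0.0629]
tool_rot: [-90.0, -0.0, 16.3]
ft_force: [-0.9, -0.5, 5.0]
width: 0.004
```

The third bung (hole 2) is the soft one, at 5.0 N at about 7 mm. I'll rise, open, and check centring before straddling the collar.

```bash

python3 -m creep '[{"offset":[0,-0.6,0],"rot":[0,0,0],"claw":1},{"offset":[0,-0.6,0],"rot":[0,0,0],"claw":0},{"offset":[0,0,0],"rot":[0,0,0],"claw":0},{"offset":[0,0,0],"rot":[0,0,0],"claw":0},{"offset":[0,0,0],"rot":[0,0,0],"claw":0},{"offset":[0,0,0],"rot":[0,0,0],"claw":0},{"offset":[0,0,0],"rot":[0,0,0],"claw":0},{"offset":[0,0,0],"rot":[0,0,0],"claw":0}]'
python3 - <<'E'
from h import *
for n in ("wrist","top"):
    w=optics.capture(n);im=w["img"][:,:,::-1].copy()
    ax=np.array([[.5854,.0989,.032],[.5854,.0989,.069]]);print(n,proj(w,ax))
    t=np.linspace(0,2*np.pi,60)
    P=proj(w,np.c_[.5854+.024*np.cos(t),.0989+.024*np.sin(t),0*t+.052]).astype(np.float32)
    k=3
    if n=="wrist": x,y,W,H=200,130,240,150
    else: x,y,W,H=240,100,90,70;k=6
    c=cv2.resize(im[y:y+H,x:x+W],None,fx=k,fy=k,interpolation=cv2.INTER_CUBIC)
    cv2.polylines(c,[((P-[x-.0,y])*k).astype(int)],True,(0,0,255),1)
    cv2.imwrite(f"pics/g_{n}.png",c)
E
```

```text
time: 15.5
tool_pos: [0.5845, 0.0985, 0.1222]
tool_rot: [-90.0, 0.1, 16.3]
ft_force: [0.6, 0.4, 0.9]
width: 1.001
wrist [[318.4447862  203.76922686]
 [318.65398069 217.92142371]]
top [[277.53563812 141.11478848]
 [276.3844425  136.38495991]]
```

View pics/g_wrist.png

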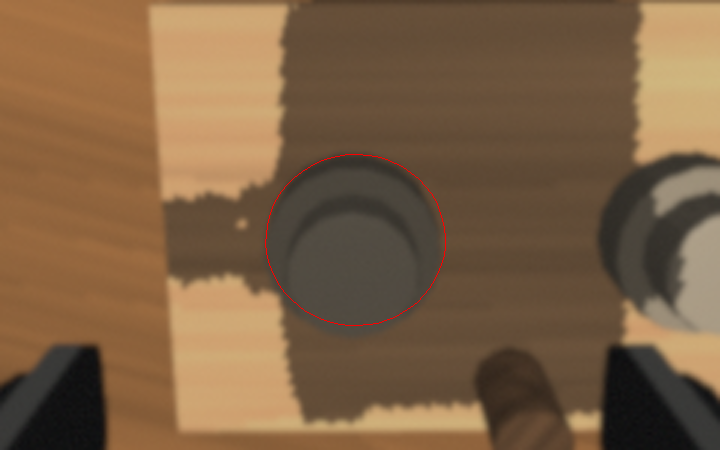

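View pics/g_top.png

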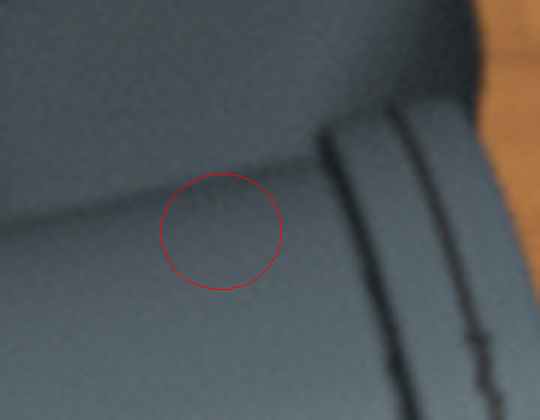

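The wrist crop shows the bung inside my predicted circle (within about 1 mm), with the cork at (515,400) in the crop clear of the finger. Descending to grip the collar.

```bash

python3 -m creep '[{"offset":[0.01,0.43,0],"rot":[0,0,0],"claw":0},{"offset":[0,0.43,0],"rot":[0,0,0],"claw":0},{"offset":[0,0.43,0],"rot":[0,0,0],"claw":0},{"offset":[0,0.43,0],"rot":[0,0,0],"claw":0},{"offset":[0,0,0],"rot":[0,0,0],"claw":0},{"offset":[0,0,0],"rot":[0,0,0],"claw":0}]' 40
python3 -m creep '[{"offset":[0,0,0],"rot":[0,0,0],"claw":0.2},{"offset":[0,0,0],"rot":[0,0,0],"claw":0.3},{"offset":[0,0,0],"rot":[0,0,0],"claw":0.4},{"offset":[0,0,0],"rot":[0,0,0],"claw":0.5},{"offset":[0,0,0],"rot":[0,0,0],"claw":0.6},{"offset":[0,0,0],"rot":[0,0,0],"claw":1},{"offset":[0,0,0],"rot":[0,0,0],"claw":1},{"offset":[0,0,0],"rot":[0,0,0],"claw":1}]' 40
```

```text
time: 16.2
tool_pos: [0.5852, 0.0987, 0.0369]
tool_rot: [-90.0, 0.0, 16.3]
ft_force: [-0.1, -0.4, 0.7]
width: 0.999
time: 17.0
tool_pos: [0.5857, 0.0986, 0.0379]
tool_rot: [-90.0, -0.1, 16.3]
ft_force: [-2.5, -0.7, 7.3]
width: 0.531
```

```bash

python3 -m creep '[{"offset":[0,-0.1,0],"rot":[0,0,0],"claw":1},{"offset":[0,-0.1,0],"rot":[0,0,0],"claw":1},{"offset":[0,-0.2,0],"rot":[0,0,0],"claw":1},{"offset":[0,-0.2,0],"rot":[0,0,0],"claw":1},{"offset":[0,-0.3,0],"rot":[0,0,0],"claw":1},{"offset":[0,-0.4,0],"rot":[0,0,0],"claw":1},{"offset":[0,-0.4,0],"rot":[0,0,0],"claw":1},{"offset":[0,-0.4,0],"rot":[0,0,0],"claw":1},{"offset":[0,0,0],"rot":[0,0,0],"claw":1},{"offset":[0,0,0],"rot":[0,0,0],"claw":1}]'
python3 - <<'E'
from h import *
for n in ("wrist","side"):
    w=optics.capture(n);im=w["img"][:,:,::-1];cv2.imwrite(f"pics/l_{n}.png",im if n=="wrist" else cv2.resize(im[130:350,170:370],None,fx=2.7,fy=2.7))
E
```

```text
time: 18.0
tool_pos: [0.5854, 0.0986, 0.1423]
tool_rot: [-90.0, -0.1, 16.3]
ft_force: [-0.3, -0.1, -1.5]
width: 0.527
```

View pics/l_wrist.png

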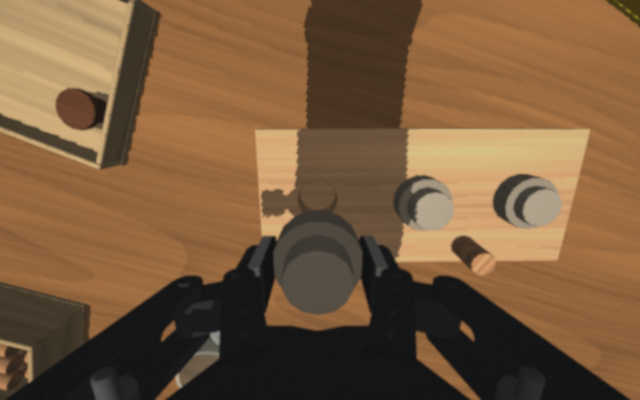

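View pics/l_side.png

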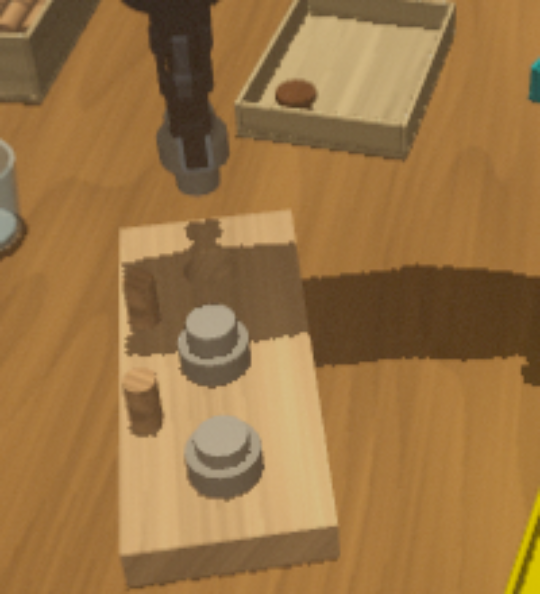

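The bung hangs upright between the pads in both views, and the stopper shows at (80,108) in the wrist image. Moving to tray (0,−20 mm).

```bash

python3 -m creep '[{"offset":[-0.14,0,-0.28],"rot":[0,0,0],"claw":1},{"offset":[-0.29,0,-0.56],"rot":[0,0,0],"claw":1},{"offset":[-0.29,0,-0.56],"rot":[0,0,0],"claw":1},{"offset":[-0.29,0,-0.56],"rot":[0,0,0],"claw":1},{"offset":[-0.29,0,-0.56],"rot":[0,0,0],"claw":1},{"offset":[-0.29,0,-0.56],"rot":[0,0,0],"claw":1},{"offset":[-0.29,0,-0.56],"rot":[0,0,0],"claw":1},{"offset":[-0.29,0,-0.56],"rot":[0,0,0],"claw":1},{"offset":[-0.29,0,-0.56],"rot":[0,0,0],"claw":1},{"offset":[-0.29,0,-0.56],"rot":[0,0,0],"claw":1},{"offset":[-0.14,0,-0.28],"rot":[0,0,0],"claw":1},{"offset":[0,0,0],"rot":[0,0,0],"claw":1}]'
python3 -m creep '[{"offset":[0,0.4,0],"rot":[0,0,0],"claw":1},{"offset":[0,0.4,0],"rot":[0,0,0],"claw":1},{"offset":[0,0.4,0],"rot":[0,0,0],"claw":1},{"offset":[0,0.4,0],"rot":[0,0,0],"claw":1},{"offset":[0,0,0],"rot":[0,0,0],"claw":1},{"offset":[0,0,0],"rot":[0,0,0],"claw":1}]'
python3 - <<'E'
from h import *
for n in ("wrist","side"):
    w=optics.capture(n);im=w["img"][:,:,::-1];cv2.imwrite(f"pics/p_{n}.png",im if n=="wrist" else cv2.resize(im[60:220,200:380],None,fx=4,fy=4,interpolation=cv2.INTER_CUBIC)[:600])
E
```

```text
time: 19.3
tool_pos: [0.5235, -0.2139, 0.1412]
tool_rot: [-90.0, 0.1, 16.0]
ft_force: [0.3, 0.5, -1.8]
width: 0.523
time: 19.9
tool_pos: [0.5252, -0.2095, 0.0618]
tool_rot: [-89.9, 0.0, 16.4]
ft_force: [0.6, -0.2, -0.3]
width: 0.527
```

View pics/p_wrist.png

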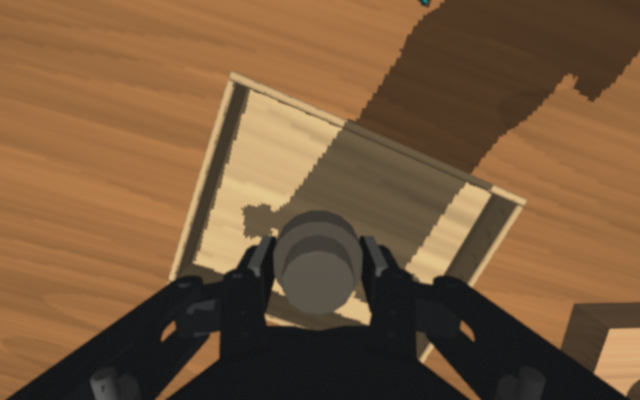

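View pics/p_side.png

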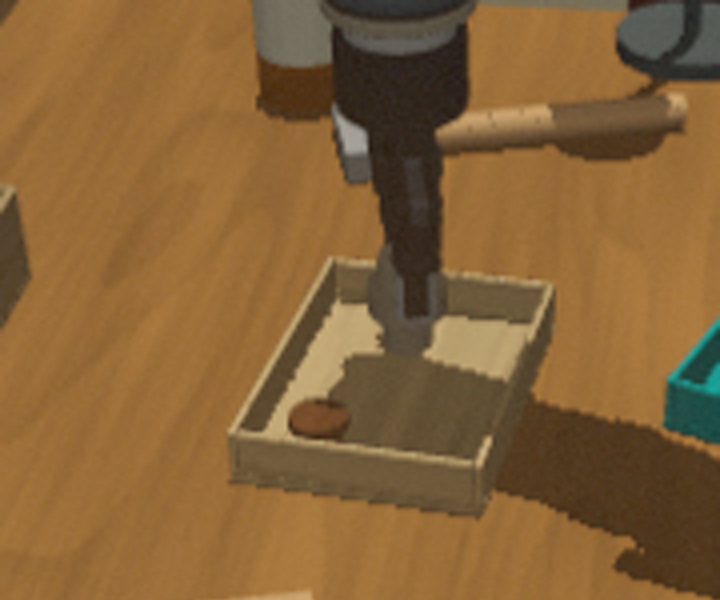

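The bung hangs inside the tray walls at about the middle, clear of the stopper at (318,418) in the side crop. Lowering gently.

```bash

python3 -m creep '[{"offset":[0,0.2,0],"rot":[0,0,0],"claw":1},{"offset":[0,0.2,0],"rot":[0,0,0],"claw":1},{"offset":[0,0,0],"rot":[0,0,0],"claw":1},{"offset":[0,0,0],"rot":[0,0,0],"claw":1}]' | egrep "pos|force"
for i in 1 2 3 4 5; do python3 -m creep '[{"offset":[0,0.03,0],"rot":[0,0,0],"claw":1},{"offset":[0,0,0],"rot":[0,0,0],"claw":1}]' | egrep "pos|force"; done
```

```text
tool_pos: [0.5248, -0.2106, 0.0414]
ft_force: [0.7, 0.3, -0.9]
tool_pos: [0.5252, -0.2107, 0.0403]
ft_force: [-0.3, -0.3, -1.4]
tool_pos: [0.5251, -0.2107, 0.0388]
ft_force: [0.6, -0.6, -1.9]
tool_pos: [0.525, -0.2106, 0.0372]
ft_force: [-0.8, 0.1, -0.4]
tool_pos: [0.525, -0.2106, 0.0356]
ft_force: [-0.5, 0.3, -1.3]
tool_pos: [0.5252, -0.2107, 0.0349]
ft_force: [-1.2, -0.3, 7.1]
```

The bung is on the floor, at 7 N of contact. Opening, then rising.

```bash

python3 -m creep '[{"offset":[0,-0.01,0],"rot":[0,0,0],"claw":0.4},{"offset":[0,0,0],"rot":[0,0,0],"claw":0.35},{"offset":[0,0,0],"rot":[0,0,0],"claw":0.3},{"offset":[0,0,0],"rot":[0,0,0],"claw":0.2},{"offset":[0,0,0],"rot":[0,0,0],"claw":0.1},{"offset":[0,0,0],"rot":[0,0,0],"claw":0.0},{"offset":[0,0,0],"rot":[0,0,0],"claw":0},{"offset":[0,0,0],"rot":[0,0,0],"claw":0}]'
python3 -m creep '[{"offset":[0,-0.3,0],"rot":[0,0,0],"claw":0},{"offset":[0,-0.6,0],"rot":[0,0,0],"claw":0},{"offset":[0,-0.8,0],"rot":[0,0,0],"claw":0},{"offset":[0,-0.8,0],"rot":[0,0,0],"claw":0},{"offset":[-0.5,-0.5,0],"rot":[0,0,0],"claw":0},{"offset":[-0.5,0,0],"rot":[0,0,0],"claw":0},{"offset":[0,0,0],"rot":[0,0,0],"claw":0},{"offset":[0,0,0],"rot":[0,0,0],"claw":0},{"offset":[0,0,0],"rot":[0,0,0],"claw":0}]'
python3 - <<'E'
from h import *
for n in ("wrist","side","top"):
    w=optics.capture(n);im=w["img"][:,:,::-1];cv2.imwrite(f"pics/f_{n}.png",im if n!="side" else cv2.resize(im[100:350,200:370],None,fx=2.4,fy=2.4,interpolation=cv2.INTER_CUBIC)[:600])
E
```

```text
time: 22.2
tool_pos: [0.5251, -0.2107, 0.0348]
tool_rot: [-90.0, 0.0, 16.3]
ft_force: [0.2, 0.8, 0.8]
width: 0.998
time: 23.1
tool_pos: [0.4778, -0.2243, 0.1846]
tool_rot: [-90.0, -0.0, 16.3]
ft_force: [-0.3, 0.6, 1.1]
width: 0.999
```

View pics/f_wrist.png

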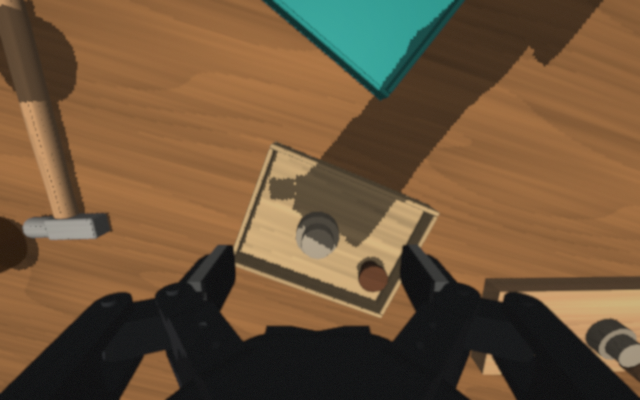

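View pics/f_side.png

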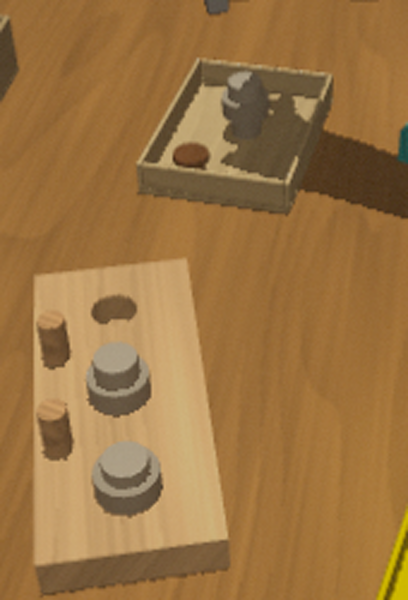

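View pics/f_top.png

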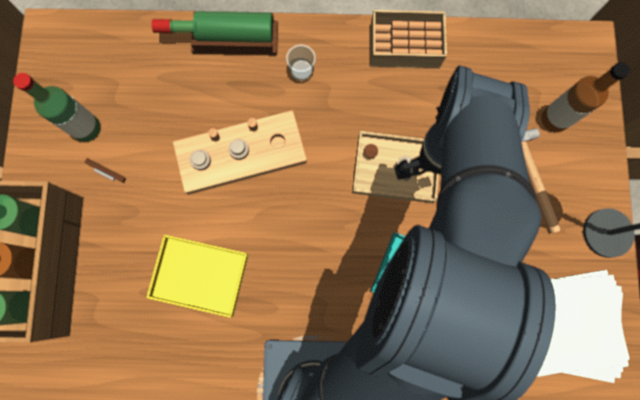

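```bash
python3 - <<'E'
from h import *
w=optics.capture("side");im=w["img"][:,:,::-1].copy()
x,y,k=250,110,7
c=cv2.resize(im[y:y+80,x:x+95],None,fx=k,fy=k,interpolation=cv2.INTER_CUBIC)
t=np.linspace(0,2*np.pi,60)
for rr,z in((.015,.005),(.024,.029),(.024,.049),(.017,.067)):
    P=proj(w,np.c_[.5255+rr*np.cos(t),-.2105+rr*np.sin(t),0*t+z])
    cv2.polylines(c,[((P+.5-[x,y])*k).astype(int)],True,(0,0,255),1)
cv2.imwrite("pics/u.png",c)
E
```

```text
(no output)
```

View pics/u.png

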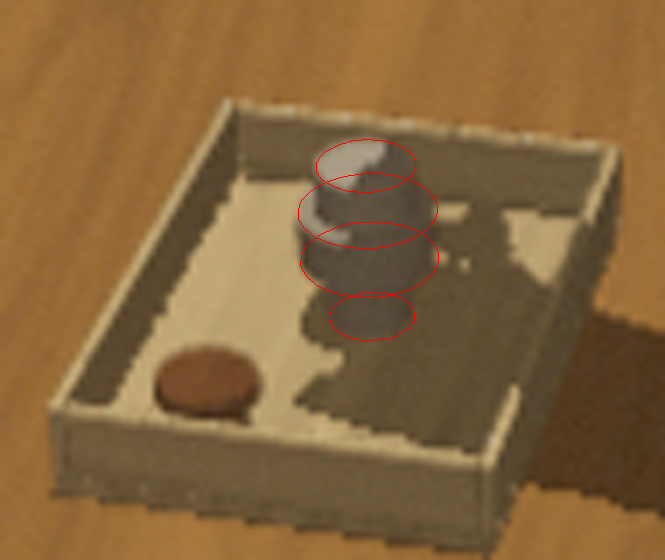

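The projected outline of an upright bung at (0.5255, −0.2105) fits the picture. It stands on the tray floor, and the gripper is clear of everything.

```bash
python3 -c "
from bench import r,order
print(order.sign_off())"
```

```text
the job is handed in; nothing more can be done
None
```

The soft bung was in `board_hole2`, the −y end of the board. It now stands upright in the plywood reject tray, and the job is handed in; the hand-in gives no verdict.

| Bung | Force felt | Depth from first touch | Finding |
|---|---|---|---|
| `board_hole0` (+y end) | 10.5 N | about 5 mm | sound |
| `board_hole1` (middle) | 8 N | about 3.7 mm | sound |
| `board_hole2` (−y end) | 5.0 N | about 7 mm | soft |

I stopped short of 7 mm on both sound bungs because their stiffness, about 1.7–2 N per mm, already settled it. The depths are good to about half a millimetre, since the force reading is noisy at first touch.

I gripped the soft bung by its collar at 40 N, lifted it straight out and set it down at about (0, −20) mm in the tray. The arm's clock read about 23 s of the 64 s allowed.

- **Placement:** in the last side picture, the outline of an upright bung on the tray floor matched what the camera saw.
- **Rest of the board:** the other two bungs and both corks looked unmoved by eye; I did not measure them again.
- **Gripper:** it was open and clear at z = 0.185 m, touching nothing.

One check was slightly off: the camera put crown 0 about 2 mm lower than it can be, within the calibration tolerance. First touch settled its height.

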